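Fill the sprung colour box and feel that every tin lies below the rim

TASK

Put the red pigment tin, upright, into the last place in the wooden colour box, between the yellow tin and the sprung plate: the place is too narrow until the tin itself, entered tilted with its bottom edge, has pushed the plate back. Press it down, then feel with the fingertips along the other lids one after the other - yellow, green, blue - pressing down any tin that has ridden up, until nothing stands above the rim. Leave the ink bottle, the dish and the brush pot where they are.

Things in the scene. Friction and masses are not known exactly. Their poses are not given: they have to be found in the camera images.
- box: Fixed open wooden box, outside 78 (x) by 228 (y) by 76 mm high (rim), walls 6, inner floor 6 mm up. Origin: centre of its underside, on the table. Along its y axis: blue, green, yellow tin (centres at y -86, -43, 0 mm), then the empty place from y 21 to the sprung plate's face at 54 (33 mm; the red tin ends with its centre at about y 43). A tin fully down has its lid 72 mm up, 4 mm below the rim.
- plate: Pale wooden sprung plate in the box, 62 (box x) by 10 (box y) by 69 mm high, its top 75 mm above the table. Origin: centre of its underside; at rest at box y = 59 mm (face towards the tins at 54). It slides towards the box's +y end by up to 38 mm against a spring, 2.5 N at rest to 5 N fully back, and springs back when let go.
- tin_a: Blue tin, farthest from the plate: 60 (x) by 42 (y) by 66 mm high, flat lid. Origin: centre of its underside, 6 mm above the table when fully down. Held in the box, it moves only up and down, stiffly (5 N friction); it may have ridden up by 0 to 11 mm. More than 4 mm up, it stands above the rim.
- tin_b: Green tin in the middle, the same as the blue one in size, origin and stiffness; may have ridden up by 0 to 11 mm.
- tin_c: Yellow tin beside the empty place, the same in size, origin and stiffness; may have ridden up by 0 to 9 mm.
- tin_new_mid (a point): Centre of the loose red tin, upright on the table: a rigid box 60 (its x) by 42 (its y) by 66 mm high, 0.12 to 0.26 kg; the point is 33 mm above its underside, 39 mm above the table when fully down in the box. Its 60 mm side goes across the box, so hold it near the top by the faces 60 mm apart: the fingers then clear the row. The spring pinches it: press it down (up to 10 N).
- ink: Bystander: amber ink bottle, 52 mm across, 100 mm high. Origin: centre of underside.
- dish: Bystander: white ceramic dish, 110 mm across, 20 mm high. Origin: centre of underside.
- brushpot: Bystander: blue ceramic cup, 64 mm across, 85 mm high. Origin: centre of underside.

How it is judged:
By the outcome, as a careful person would: the job done as asked, in the order asked, and still so for the second after the job is handed in, with the robot touching nothing.
It also fails if it takes over 59 s, if anything falls off the work surface, if the arm or the gripper's body presses on something with over 40 N, if the wrist force passes 120 N, or if a joint passes its speed limit or range.

ROBOT

A 7-joint arm with a two-finger parallel gripper is mounted at the origin on the work surface. World frame = base frame: x ahead of the robot, y to its left, z up, the work surface at z = 0. Lengths are in m, angles in rad, forces in N, time in s.
With the tool pointing down it reaches from about 0.425 to 1.025 m from the base axis. Payload 9.4 kg.
Tool frame: the origin (TCP) lies at the very end of the fingers, on their centre line; the grasp point (between the pads) lies 19 mm behind it; z points along the fingers, x is the direction in which the jaws open and shut, and the axes are right-handed (so a half turn about z gives the same grasp; the last joint's range is limited). The gripper opens to 93 mm and grips with 3 to 60 N. Pads are 15 mm wide; open, the fingers measure 128 mm over their backs; the gripper's body (75 mm by 188 mm) begins 65 mm behind the grasp point.
Start: joints at [1.047, 0.599, -0.003, 1.599, 0.002, 0.943, -0.08], TCP at [0.313, -0.654, 0.219] pointing down, gripper open.
Joint ranges: [-2.57, 2.57], [-0.35, 1.97], [-1.29, 1.29], [0.11, 2.56], [-1.05, 4.19], [0.11, 1.86], [-2.63, 2.63]. Speed limits (rad/s): [2.22, 2.22, 3.01, 3.01, 3.14, 3.14, 3.14].

INTERFACE

Orientations are given as a 3x3 rotation matrix whose columns are the frame's x, y, z axes.
In Python, from rig import r gives the robot as it stands.
- The arm moves only by the tool jog_arm, never from a script. Its argument "plan" is a list of rows, each a list of 2 entries, a list of its own where there are three numbers: the shift along the tool's x, y, z in m, then the turn, a rotation vector about the tool's x, y, z in degrees. In form: [[[tx, ty, tz], [wx, wy, wz]], ...]. A call has 1 to 20 rows; each row is the pose to reach, as a shift and turn from the pose commanded when the call began, along the tool's axes at that moment; what a row does not reach only later rows make up. A row lasts 1/12 s, in which the tool goes at most 41.7 mm and 7.16 degrees, less where a joint would pass 70% of its speed; a pose out of reach is approached as far as the arm can. A call with a gripper value outside its range is refused whole. "grip" is the gripper command: -1 is shut, 1 is fully open, values between are in proportion, set as the call begins (left out, the last holds). The fingers move at their own pace and stop on an object; "newtons" is the grip in N (left out, the last holds). Time passes only in rows, so rows that repeat a pose let the fingers close. It gives the time, the measured TCP pose, the force and the opening at its end, in the units of the state.
- r.get_obs(): the state, without advancing time (a new reading comes with each control period).
- r.capture(name): name is "scene" or "top" or "wrist"; returns a dict with "color" (384x512x3 uint8, red, green, blue), "fx", "fy", "cx", "cy" (pixels), "R" (3x3) and "t" (3): a world point X has camera coordinates R X + t. Camera axes: x right, y down, z forward; pixel columns grow to the right and rows downward; lengths in m; the calibration is good to about 2 mm. A picture is of the moment at which its call begins. There is no depth.
- r.sign_off(): hands the job in, once; it reports no verdict.
The state is a dict: "t": time; "joint_positions": joint angles; "dq": joint speeds; "tau": joint torques, N m; "position": TCP position; "orientation": TCP orientation; "ft_force": force on the tool from outside, world axes, zero at the start; "ft_torque": the same for the moment, N m; "opening": finger opening in m.
Only numpy, scipy, OpenCV 4.12 (cv2) and the standard library are available. Lean on these libraries where they do the work, as an engineer would, in place of code of your own. Each camera call takes 0.05 s, during which the arm holds its last target. There are 200 camera calls.

## Working session

There is one attempt and no reset: what is moved stays moved. The work goes in short steps, Python scripts to look and compute and a tool call to move; the robot and the scene stay as the last step left them, time stands still between calls to the robot, and variables do not carry over. Pictures are saved under pics/ and viewed, about 8 in all and at most 12, crops included, and the job is handed in when it is done.

Besides the shell and the picture viewer there is one more tool, called after "Emit:" as name([rows], argument=value, ...), one row to a line, values as JSON. jog_arm: Moves the arm, as the interface text tells. Its arguments: {"type":"object","properties":{"plan":{"type":"array","items":{"type":"array"}},"grip":{"type":"number"},"newtons":{"type":"number"}},"required":["plan"]}

```bash
ls; mkdir -p pics; python3 - <<'E'
from rig import r
import cv2,numpy as np
o=r.get_obs(); print({k:np.round(v,3).tolist() for k,v in o.items()})
ims=[]
for n in("scene","top"):
    c=r.capture(n); cv2.imwrite(f"pics/{n}0.png",c["color"][:,:,::-1]); print(n,c["fx"],c["cx"],c["cy"],np.round(c["R"],3).tolist(),np.round(c["t"],3).tolist())
E
```

```text
pics
{'t': 0.0, 'joint_positions': [1.047, 0.6, -0.003, 1.6, 0.002, 0.943, -0.08], 'dq': [0.0, -0.001, 0.0, 0.001, 0.001, -0.002, -0.001], 'tau': [-0.0, -76.507, 1.498, -25.236, -0.052, 0.017, 0.0], 'position': [0.313, -0.653, 0.218], 'orientation': [[0.432, -0.902, -0.001], [-0.902, -0.432, 0.001], [-0.002, 0.0, -1.0]], 'ft_force': [1.075, 0.37, -0.102], 'ft_torque': [-0.009, -0.013, -0.002], 'opening': 0.094}
scene 451.0474664496525 265.873112774159 186.32271263077678 [[0.623, 0.782, 0.009], [0.451, -0.35, -0.821], [-0.639, 0.516, -0.57]] [-0.425, -0.193, 1.503]
top 431.48236385185857 259.6148612469598 192.2452098415583 [[0.028, -0.999, 0.02], [-0.994, -0.03, -0.104], [0.105, -0.017, -0.994]] [0.038, 0.599, 1.043]
```

View pics/scene0.png

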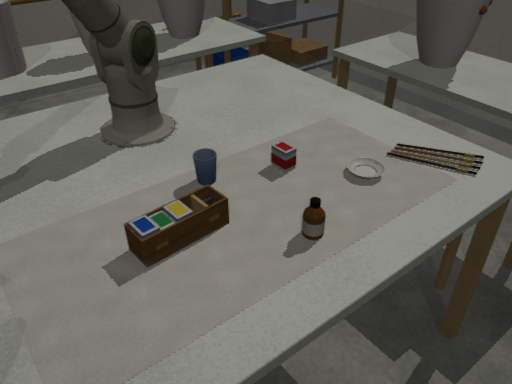

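View pics/top0.png

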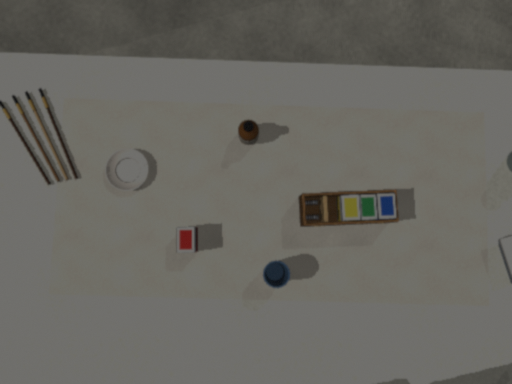

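The scene view shows the box with blue, green and yellow lids at (144–178, 225–209), and red at (284,152). In the top view the red lid is at (187,240). The box spans (302–397, 192–227), with the plate at 325 and the empty place at 333. The pot is at (277,273), the ink at (249,131) and the dish at (129,169).

```bash
cat > h.py <<'E'
import cv2,numpy as np
from rig import r
def ray(c,u,v,z):
    R,t=np.array(c["R"]),np.array(c["t"]); o=-R.T@t
    d=R.T@np.array([(u-c["cx"])/c["fx"],(v-c["cy"])/c["fy"],1]); return o+d*(z-o[2])/d[2]
def tri(cs,ps):
    A=[];b=[]
    for c,(u,v) in zip(cs,ps):
        R,t=np.array(c["R"]),np.array(c["t"]); o=-R.T@t
        d=R.T@np.array([(u-c["cx"])/c["fx"],(v-c["cy"])/c["fy"],1]); d/=np.linalg.norm(d)
        P=np.eye(3)-np.outer(d,d); A.append(P); b.append(P@o)
    A=np.vstack(A); b=np.hstack(b); x=np.linalg.lstsq(A,b,rcond=None)[0]; return x,np.linalg.norm(A@x-b)
def blob(img,hue,box=None,smin=150,vmin=60,k=4):
    g=cv2.resize(img,None,fx=k,fy=k,interpolation=cv2.INTER_CUBIC); h=cv2.cvtColor(g,cv2.COLOR_RGB2HSV)
    m=np.zeros(h.shape[:2],np.uint8)
    for a,b in hue: m|=cv2.inRange(h,(a,smin,vmin),(b,255,255))
    if box is not None:
        q=np.zeros_like(m); x0,y0,x1,y1=[k*i for i in box]; q[y0:y1,x0:x1]=255; m&=q
    cs,_=cv2.findContours(m,0,2); c=max(cs,key=cv2.contourArea)
    M=cv2.moments(c); R=cv2.minAreaRect(c); f=lambda p:(np.array(p)+.5)/k-.5
    return f((M["m10"]/M["m00"],M["m01"]/M["m00"])), f(cv2.boxPoints(R)), cv2.contourArea(c)/k/k
H=dict(red=[(0,6),(174,179)],yellow=[(20,34)],green=[(50,85)],blue=[(108,125)])
E
python3 - <<'E'
from h import *
T=r.capture("top");S=r.capture("scene")
BT=dict(red=(170,220,205,260),yellow=(335,190,405,225),green=(335,190,405,225),blue=(375,190,405,225))
BS=dict(red=(265,135,305,175),yellow=(125,190,215,245),green=(125,190,215,245),blue=(125,205,165,245))
for n in H:
    a=blob(T["color"],H[n],BT[n]);b=blob(S["color"],H[n],BS[n],)
    p,e=tri((T,S),(a[0],b[0])); c=np.array([ray(T,*q,.066 if n=="red" else .075)[:2] for q in a[1]])
    print(n,a[0].round(1),b[0].round(1),a[2].round(),b[2].round(),p.round(4),e.round(4),"top z",ray(T,*a[0],.066 if n=="red" else .075).round(4),
     "\n edges",[(round(float(np.linalg.norm(d)),4),round(float(np.degrees(np.arctan2(d[1],d[0]))),1)) for d in (c[1]-c[0],c[2]-c[1])])
g=cv2.resize(T["color"][180:260,160:410],None,fx=3,fy=3,interpolation=2)
s=cv2.resize(S["color"][130:260,120:310],None,fx=3,fy=3,interpolation=2)
v=np.zeros((600,750,3),np.uint8);v[:240,:750]=g;v[240:600,:570]=s[30:390]
cv2.imwrite("pics/c1.png",np.clip(v[:,:,::-1]*1.6,0,255))
E
```

```text
Traceback (most recent call last):
AttributeError: 'float' object has no attribute 'round'
```

```bash
sed -i 's#cv2.contourArea(c)/k/k#round(cv2.contourArea(c)/k/k,1)#' h.py
python3 - <<'E'
from h import *
T=r.capture("top");S=r.capture("scene")
BT=dict(red=(170,220,205,260),yellow=(335,190,405,225),green=(335,190,405,225),blue=(375,190,405,225))
BS=dict(red=(265,135,305,153),yellow=(125,190,215,245),green=(125,190,215,245),blue=(125,205,165,245))
for n in H:
    a=blob(T["color"],H[n],BT[n]);b=blob(S["color"],H[n],BS[n],)
    p,e=tri((T,S),(a[0],b[0])); c=np.array([ray(T,*q,.066 if n=="red" else .075)[:2] for q in a[1]])
    print(n,a[0].round(1),b[0].round(1),a[2],b[2],p.round(4),e.round(4),"top z",ray(T,*a[0],.066 if n=="red" else .075).round(4),
     "\n edges",[(round(float(np.linalg.norm(d)),4),round(float(np.degrees(np.arctan2(d[1],d[0]))),1)) for d in (c[1]-c[0],c[2]-c[1])])
g=cv2.resize(T["color"][180:260,160:410],None,fx=3,fy=3,interpolation=2)
s=cv2.resize(S["color"][130:260,120:310],None,fx=3,fy=3,interpolation=2)
v=np.zeros((600,750,3),np.uint8);v[:240,:750]=g;v[240:600,:570]=s[30:390]
cv2.imwrite("pics/c1.png",np.clip(v[:,:,::-1]*1.6,0,255))
E
```

```text
red [185.4 239.2] [283.4 146. ] 180.8 62.7 [0.4763 0.228  0.0687] 0.001 top z [0.4767 0.229  0.066 ] 
 edges [(0.0249, -88.4), (0.0413, -177.4)]
yellow [350.5 207. ] [177.3 208.3] 164.4 136.6 [ 0.5636 -0.1601  0.0825] 0.0003 top z [ 0.5643 -0.1617  0.075 ] 
 edges [(0.0249, -84.7), (0.0404, -176.1)]
green [367.6 206.3] [161.2 219.1] 128.0 132.6 [ 0.5669 -0.2029  0.0749] 0.0005 top z [ 0.5671 -0.2026  0.075 ] 
 edges [(0.0224, -84.3), (0.037, -175.9)]
blue [386.7 205.4] [143.3 224.2] 166.6 160.5 [ 0.5698 -0.2458  0.0841] 0.0004 top z [ 0.5707 -0.2484  0.075 ] 
 edges [(0.0249, -83.9), (0.0411, -175.8)][ WARN:0@2.276] global loadsave.cpp:1063 imwrite_ Unsupported depth image for selected encoder is fallbacked to CV_8U.
```

View pics/c1.png

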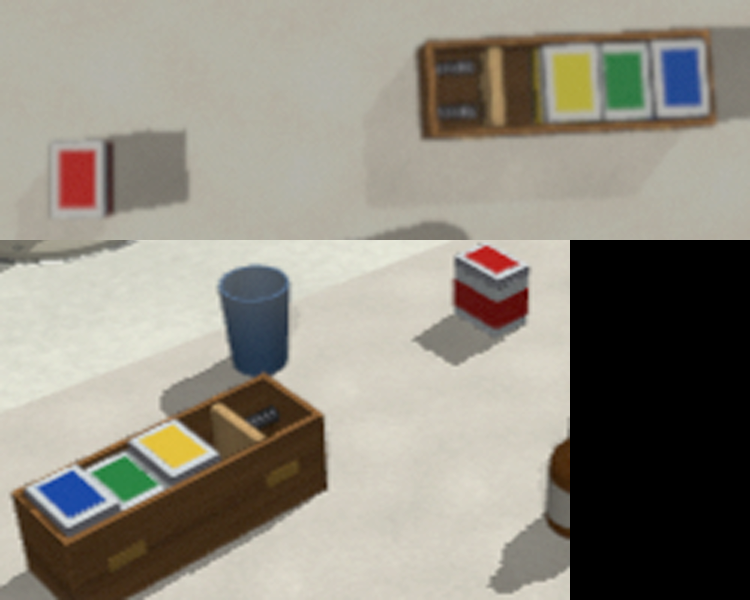

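The crop shows the lids upright and square. Blue and yellow have visibly ridden up (triangulated lids about 84 and 82 mm), and green is about 75 mm. The blue-to-yellow distance is 85.9 mm against 86 expected. Box yaw is about 4.1° with its origin near (0.5637, -0.160). The red tin is near (0.4765, 0.2285) with yaw about 2°.

```bash
cat >> h.py <<'E'
from scipy.spatial.transform import Rotation as Ro
def pose(yaw,tilt=0):
    R0=Ro.from_euler("z",yaw,degrees=True)*Ro.from_euler("x",180-tilt,degrees=True); return R0.as_matrix()
def go(p,yaw,tilt=0):
    o=r.get_obs(); R=np.array(o["orientation"]); 
    print("shift",(R.T@(np.array(p)-o["position"])).round(4).tolist(),"turn",Ro.from_matrix(R.T@pose(yaw,tilt)).as_rotvec(degrees=True).round(1).tolist())
YB=4.1; OB=np.array([.5637,-.1600])
def box(x,y,z): a=np.radians(YB); return [OB[0]+x*np.cos(a)-y*np.sin(a),OB[1]+x*np.sin(a)+y*np.cos(a),z]
E
python3 -c "
from h import *
print(pose(2.1).round(3).tolist(),pose(0,30).round(2).tolist())
go([.5,-.2,.22],-20); go([.4765,.2285,.16],2.1)"
```

```text
[[0.999, 0.037, 0.0], [0.037, -0.999, -0.0], [0.0, 0.0, -1.0]] [[1.0, 0.0, 0.0], [0.0, -0.87, -0.5], [0.0, 0.5, -0.87]]
shift [-0.3284, -0.3645, -0.0015] turn [-0.0, 0.0, -44.4]
shift [-0.725, -0.5285, 0.0587] turn [-0.0, 0.0, -66.5]
```

Emit:
jog_arm([
  [[-0.328, -0.364, 0], [0, 0, -44.4]],
  [[-0.328, -0.364, 0], [0, 0, -44.4]],
  [[-0.328, -0.364, 0], [0, 0, -44.4]],
  [[-0.328, -0.364, 0], [0, 0, -44.4]],
  [[-0.328, -0.364, 0], [0, 0, -44.4]],
  [[-0.328, -0.364, 0], [0, 0, -44.4]],
  [[-0.328, -0.364, 0], [0, 0, -44.4]],
  [[-0.328, -0.364, 0], [0, 0, -44.4]],
  [[-0.328, -0.364, 0], [0, 0, -44.4]],
  [[-0.328, -0.364, 0], [0, 0, -44.4]],
  [[-0.725, -0.528, 0.058], [0, 0, -66.5]],
  [[-0.725, -0.528, 0.058], [0, 0, -66.5]],
  [[-0.725, -0.528, 0.058], [0, 0, -66.5]],
  [[-0.725, -0.528, 0.058], [0, 0, -66.5]],
  [[-0.725, -0.528, 0.058], [0, 0, -66.5]],
  [[-0.725, -0.528, 0.058], [0, 0, -66.5]],
  [[-0.725, -0.528, 0.058], [0, 0, -66.5]],
  [[-0.725, -0.528, 0.058], [0, 0, -66.5]],
  [[-0.725, -0.528, 0.058], [0, 0, -66.5]],
  [[-0.725, -0.528, 0.058], [0, 0, -66.5]],
], grip=1)

```text
t: 1.97
position: [0.4752, 0.1473, 0.1702]
orientation: [[0.999, 0.036, 0.001], [0.036, -0.999, -0.0], [0.001, 0.0, -1.0]]
ft_force: [1.9, 0.3, 0.0]
opening: 0.0931
```

```bash
python3 -c "
from h import *
go([.4765,.2285,.16],2.1)"
```

```text
shift [0.0042, -0.0811, 0.0102] turn [0.0, -0.0, -0.0]
```

Emit:
jog_arm([
  [[0, 0, 0], [0, 0, 0]],
  [[0, 0, 0], [0, 0, 0]],
  [[0, 0, 0], [0, 0, 0]],
])

```text
t: 2.22
position: [0.4752, 0.145, 0.1702]
orientation: [[0.999, 0.037, -0.0], [0.037, -0.999, -0.001], [-0.0, 0.001, -1.0]]
ft_force: [0.7, -1.2, -0.6]
opening: 0.0933
```

```bash
python3 - <<'E'
from h import *
go([.4765,.2285,.16],2.1)
W=r.capture("wrist"); cv2.imwrite("pics/w1.png",W["color"][:,:,::-1])
a=blob(W["color"],H["red"]); print(a); print(ray(W,*a[0],.066),[ray(W,*q,.066)[:2].round(4).tolist() for q in a[1]])
E
```

```text
shift [0.0044, -0.0834, 0.0101] turn [0.0, 0.0, 0.0]
(array([257.48076864,  84.9188867 ]), array([[228.28816 ,  66.03737 ],
       [286.61777 ,  65.42976 ],
       [287.0216  , 104.196396],
       [228.69199 , 104.804   ]], dtype=float32), 2194.2)
[0.47476212 0.22979743 0.066     ] [[0.452, 0.2427], [0.4964, 0.2448], [0.4985, 0.2162], [0.4527, 0.2141]]
```

View pics/w1.png

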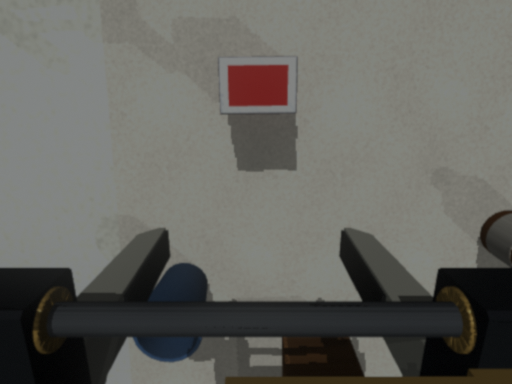

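The wrist view shows the red lid at (257,85), square to the jaws. Its position is (0.4748, 0.2298), within 2 mm of the first estimate. The pot is at lower left.

Emit:
jog_arm([
  [[0.003, -0.084, 0.03], [0, 0, 0]],
  [[0.003, -0.084, 0.03], [0, 0, 0]],
  [[0.003, -0.084, 0.03], [0, 0, 0.3]],
  [[0.003, -0.084, 0.06], [0, 0, 0.3]],
  [[0.003, -0.084, 0.09], [0, 0, 0.3]],
  [[0.003, -0.084, 0.115], [0, 0, 0.3]],
  [[0.003, -0.084, 0.126], [0, 0, 0.3]],
  [[0.003, -0.084, 0.126], [0, 0, 0.3]],
  [[0.003, -0.084, 0.126], [0, 0, 0.3]],
  [[0.003, -0.084, 0.126], [0, 0, 0.3]],
])

```text
t: 3.1
position: [0.4761, 0.2286, 0.0451]
orientation: [[1.0, 0.03, 0.001], [0.03, -1.0, 0.0], [0.001, -0.0, -1.0]]
ft_force: [-0.9, 0.3, 0.4]
opening: 0.0931
```

Emit:
jog_arm([
  [[0, 0, 0], [0, 0, 0]],
  [[0, 0, 0], [0, 0, 0]],
  [[0, 0, 0], [0, 0, 0]],
  [[0, 0, 0], [0, 0, 0]],
  [[0, 0, 0], [0, 0, 0]],
  [[0, 0, 0], [0, 0, 0]],
  [[0, 0, 0], [0, 0, 0]],
  [[0, 0, 0], [0, 0, 0]],
], grip=-1, newtons=45)

```text
t: 3.77
position: [0.4754, 0.2294, 0.0445]
orientation: [[1.0, 0.032, 0.0], [0.032, -1.0, -0.0], [0.0, 0.0, -1.0]]
ft_force: [-0.4, -0.2, 5.2]
opening: 0.0597
```

```bash
cat >> h.py <<'E'
def L(y,z,tilt,h=.0445,x=0):   # TCP when the tin's yellow-side bottom corner is at box (y,z)
    a=np.radians(tilt); v=np.array([.021,h]); d=[v[0]*np.cos(a)+v[1]*np.sin(a),-v[0]*np.sin(a)+v[1]*np.cos(a)]
    return box(x,y+d[0],z+d[1])
E
python3 -c "
from h import *
go([.48,.229,.22],2);go(box(0,-.13,.22),YB)"
```

```text
shift [0.0047, 0.0005, -0.1755] turn [0.0, -0.0, -0.2]
shift [0.0813, 0.5219, -0.1755] turn [0.0, -0.0, -2.3]
```

Emit:
jog_arm([
  [[0, 0, -0.01], [0, 0, 0]],
  [[0, 0, -0.03], [0, 0, 0]],
  [[0, 0, -0.065], [0, 0, 0]],
  [[0, 0, -0.1], [0, 0, 0]],
  [[0.01, 0.02, -0.135], [0, 0, 0]],
  [[0.02, 0.05, -0.165], [0, 0, -0.5]],
  [[0.03, 0.085, -0.175], [0, 0, -0.5]],
  [[0.035, 0.125, -0.175], [0, 0, -1]],
  [[0.04, 0.165, -0.175], [0, 0, -1]],
  [[0.045, 0.205, -0.175], [0, 0, -1.5]],
  [[0.05, 0.245, -0.175], [0, 0, -1.5]],
  [[0.055, 0.285, -0.175], [0, 0, -2.3]],
  [[0.06, 0.325, -0.175], [0, 0, -2.3]],
  [[0.065, 0.365, -0.175], [0, 0, -2.3]],
  [[0.07, 0.405, -0.175], [0, 0, -2.3]],
  [[0.075, 0.445, -0.175], [0, 0, -2.3]],
  [[0.08, 0.48, -0.175], [0, 0, -2.3]],
  [[0.081, 0.51, -0.175], [0, 0, -2.3]],
  [[0.081, 0.522, -0.175], [0, 0, -2.3]],
  [[0.081, 0.522, -0.175], [0, 0, -2.3]],
])

```text
t: 5.43
position: [0.5715, -0.2938, 0.2189]
orientation: [[0.998, 0.066, -0.001], [0.066, -0.998, -0.001], [-0.001, 0.001, -1.0]]
ft_force: [0.5, -0.1, -0.9]
opening: 0.0591
```

Emit:
jog_arm([
  [[0, 0, 0], [0, 0, 0]],
  [[0, 0, 0], [0, 0, 0]],
  [[0, 0, 0], [0, 0, 0]],
])

```text
t: 5.68
position: [0.5729, -0.2876, 0.2196]
orientation: [[0.997, 0.074, 0.0], [0.074, -0.997, 0.001], [0.0, -0.001, -1.0]]
ft_force: [0.7, 0.5, -2.1]
opening: 0.0595
```

```bash
python3 - <<'E'
from h import *
W=r.capture("wrist"); cv2.imwrite("pics/w2.png",W["color"][:,:,::-1])
for n,z in (("yellow",.081),("green",.074),("blue",.083)):
    try:
        a=blob(W["color"],H[n],smin=120); c=np.array([ray(W,*q,z)[:2] for q in a[1]]);print(n,a[0].round(1),a[2],ray(W,*a[0],z).round(4),[(round(float(np.linalg.norm(d)),4),round(float(np.degrees(np.arctan2(d[1],d[0]))),1)) for d in (c[1]-c[0],c[2]-c[1])])
    except Exception as e: print(n,e)
E
```

```text
yellow [367.7 378.3] 3118.9 [ 0.7199 -0.5122  0.081 ] [(0.4168, 4.2), (0.0205, -73.4)]
green [252.4  84.9] 1563.1 [ 0.5653 -0.2023  0.074 ] [(0.0277, 92.9), (0.0431, 4.2)]
blue [252.3 134.7] 1561.6 [ 0.5683 -0.2452  0.083 ] [(0.0445, 4.2), (0.0287, -84.7)]
```

View pics/w2.png

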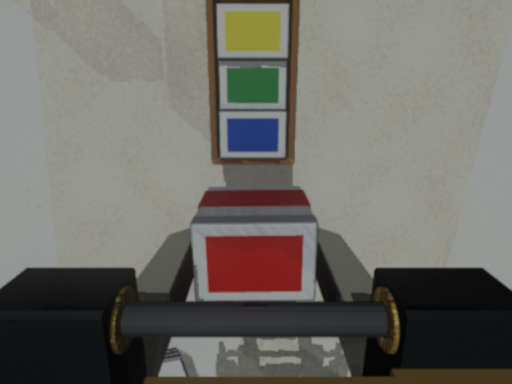

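The wrist view shows the row square ahead: yellow (253,31), green (252,85) and blue (252,135). The red tin sits straight in the jaws at (255,264). I'll use the held lid to check the wrist calibration.

```bash
python3 - <<'E'
from h import *
W=r.capture("wrist");o=r.get_obs();print(o["position"].round(4) if hasattr(o["position"],"round") else o["position"])
a=blob(W["color"],H["red"],(195,225,320,310)); print("red",a[0],a[1].round(1).tolist(),ray(W,*a[0],.2195+.0215).round(4))
y=blob(W["color"],H["yellow"],(210,0,300,60),smin=120);print("y",y[0],ray(W,*y[0],.081).round(4))
E
```

```text
[ 0.573  -0.2881  0.2196]
red [254.08504781 263.30674161] [[206.10000610351562, 236.8000030517578], [301.3999938964844, 235.89999389648438], [301.8999938964844, 290.1000061035156], [206.60000610351562, 291.0]] [ 0.5731 -0.2877  0.241 ]
y [252.22717378  30.15509023] [ 0.5621 -0.1592  0.081 ]
```

```bash
sed -i 's/^YB=.*/YB=4.1; OB=np.array([.5624,-.1595])/' h.py; python3 - <<'E'
from h import *
for q in ((.0136,.125,30),(.0136,.088,30)): print(q);go(L(*q),YB,q[2])
E
```

```text
(0.0136, 0.125, 30)
shift [-0.001, -0.1831, 0.0666] turn [-30.0, -0.0, 0.1]
(0.0136, 0.088, 30)
shift [-0.001, -0.1831, 0.1036] turn [-30.0, -0.0, 0.1]
```

Emit:
jog_arm([
  [[0, -0.03, 0], [-5, 0, 0]],
  [[0, -0.07, 0.005], [-10, 0, 0]],
  [[0, -0.11, 0.02], [-16, 0, 0]],
  [[-0.001, -0.15, 0.04], [-22, 0, 0]],
  [[-0.001, -0.175, 0.055], [-28, 0, 0]],
  [[-0.001, -0.183, 0.067], [-30, 0, 0]],
  [[-0.001, -0.183, 0.067], [-30, 0, 0]],
  [[-0.001, -0.183, 0.075], [-30, 0, 0]],
  [[-0.001, -0.183, 0.085], [-30, 0, 0]],
  [[-0.001, -0.183, 0.093], [-30, 0, 0]],
  [[-0.001, -0.183, 0.093], [-30, 0, 0]],
  [[-0.001, -0.183, 0.093], [-30, 0, 0]],
])

```text
t: 6.78
position: [0.5583, -0.1091, 0.1263]
orientation: [[0.998, 0.06, 0.034], [0.069, -0.864, -0.499], [-0.0, 0.5, -0.866]]
ft_force: [-0.3, 0.6, -1.9]
opening: 0.0594
```

```bash
python3 - <<'E'
from h import *
for q in ((.0136,.088,30),(.0246,.088,30),(.0236,.078,20),(.0232,.068,10),(.0228,.058,0)): print(q);go(L(*q),YB,q[2])
S=r.capture("scene"); cv2.imwrite("pics/s2.png",cv2.resize(S["color"][140:280,90:270],None,fx=4,fy=4,interpolation=2)[:,:,::-1])
E
```

```text
(0.0136, 0.088, 30)
shift [0.0005, -0.0082, 0.0072] turn [0.0, 0.1, -0.1]
(0.0246, 0.088, 30)
shift [0.0004, -0.0177, 0.0017] turn [0.0, 0.1, -0.1]
(0.0236, 0.078, 20)
shift [0.0004, -0.0138, 0.0079] turn [10.0, 0.1, -0.1]
(0.0232, 0.068, 10)
shift [0.0005, -0.01, 0.0152] turn [20.0, 0.1, -0.1]
(0.0228, 0.058, 0)
shift [0.0005, -0.0061, 0.024] turn [30.0, 0.1, -0.1]
```

View pics/s2.png

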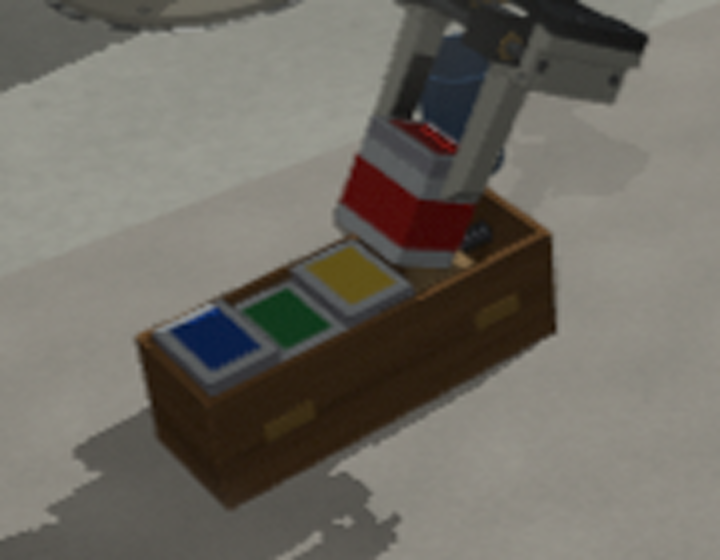

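The view shows the red tin tilted, its top leaning towards the plate and its low edge over the empty place just in front of the plate. It is clear of the yellow lid and centred across the box.

Emit:
jog_arm([
  [[0, -0.004, 0.0035], [0, 0, 0]],
  [[0, -0.008, 0.007], [0, 0, 0]],
  [[0, -0.008, 0.007], [0, 0, 0]],
  [[0, -0.01, 0.006], [0, 0, 0]],
  [[0, -0.013, 0.0045], [0, 0, 0]],
  [[0, -0.0155, 0.003], [0, 0, 0]],
  [[0, -0.018, 0.0015], [0, 0, 0]],
  [[0, -0.018, 0.0015], [0, 0, 0]],
  [[0, -0.018, 0.0015], [0, 0, 0]],
])

```text
t: 7.58
position: [0.5573, -0.0926, 0.1161]
orientation: [[0.997, 0.062, 0.035], [0.072, -0.864, -0.499], [-0.0, 0.5, -0.866]]
ft_force: [-0.5, -2.1, 1.4]
opening: 0.0593
```

```bash
python3 - <<'E'
from h import *
o=r.get_obs();print(np.round(o["ft_force"],2),np.round(o["ft_torque"],3))
for q in ((.0246,.088,30),(.0240,.078,20),(.0234,.068,10),(.0228,.058,0)): print(q);go(L(*q),YB,q[2])
E
```

```text
[-0.45 -2.08  1.38] [-0.358  0.023 -0.151]
(0.0246, 0.088, 30)
shift [0.0003, 0.0018, 0.0011] turn [0.0, 0.0, 0.0]
(0.024, 0.078, 20)
shift [0.0003, 0.0053, 0.0071] turn [10.0, 0.0, 0.0]
(0.0234, 0.068, 10)
shift [0.0003, 0.0093, 0.0145] turn [20.0, 0.0, 0.0]
(0.0228, 0.058, 0)
shift [0.0003, 0.0134, 0.0234] turn [30.0, 0.0, 0.0]
```

Emit:
jog_arm([
  [[0, 0.001, 0.003], [4, 0, 0]],
  [[0, 0.003, 0.005], [7, 0, 0]],
  [[0, 0.0045, 0.007], [10, 0, 0]],
  [[0, 0.0055, 0.009], [13, 0, 0]],
  [[0, 0.007, 0.012], [16.5, 0, 0]],
  [[0, 0.0083, 0.0145], [20, 0, 0]],
  [[0, 0.0083, 0.0145], [20, 0, 0]],
  [[0, 0.0083, 0.0145], [20, 0, 0]],
])

```text
t: 8.25
position: [0.559, -0.1086, 0.1079]
orientation: [[0.998, 0.067, 0.013], [0.068, -0.982, -0.174], [0.001, 0.174, -0.985]]
ft_force: [1.1, -2.4, 0.8]
opening: 0.0597
```

```bash
python3 - <<'E'
from h import *
o=r.get_obs();print(np.round(o["ft_force"],2),np.round(o["ft_torque"],3))
for q in ((.0234,.068,10),(.0228,.058,0),(.0225,.036,0)): print(q);go(L(*q),YB,q[2])
S=r.capture("scene"); cv2.imwrite("pics/s3.png",cv2.resize(S["color"][140:280,90:270],None,fx=4,fy=4,interpolation=2)[:,:,::-1])
E
```

```text
[ 1.1  -2.39  0.83] [-0.767 -0.345 -0.101]
(0.0234, 0.068, 10)
shift [-0.0002, -0.0007, -0.0004] turn [0.0, -0.0, -0.2]
(0.0228, 0.058, 0)
shift [-0.0002, 0.0062, 0.0065] turn [10.0, -0.1, -0.2]
(0.0225, 0.036, 0)
shift [-0.0002, 0.0026, 0.0283] turn [10.0, -0.1, -0.2]
```

View pics/s3.png

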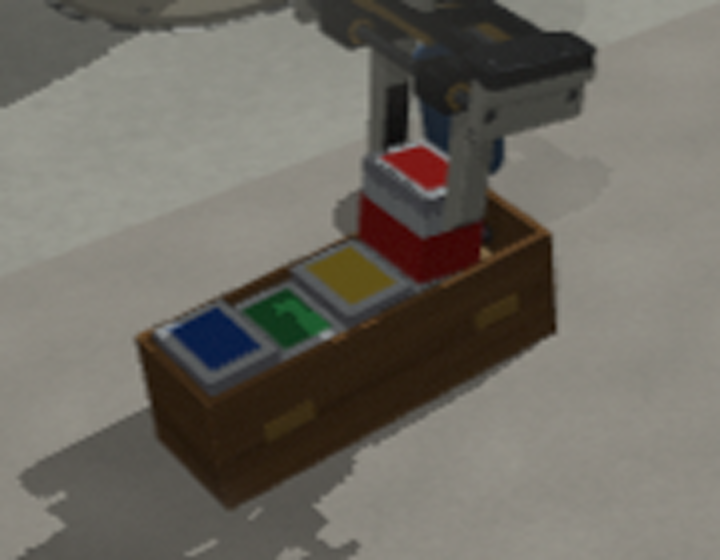

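The view shows the red tin between the yellow tin and the pushed-back plate, entered and nearly upright. Yellow and the others are unmoved.

Emit:
jog_arm([
  [[0, 0.002, 0.002], [3.3, 0, 0]],
  [[0, 0.004, 0.0045], [6.6, 0, 0]],
  [[0, 0.006, 0.0065], [10, 0, 0]],
  [[0, 0.006, 0.0065], [10, 0, 0]],
  [[0, 0.0055, 0.01], [10, 0, 0]],
  [[0, 0.005, 0.0135], [10, 0, 0]],
  [[0, 0.0045, 0.017], [10, 0, 0]],
  [[0, 0.004, 0.0205], [10, 0, 0]],
  [[0, 0.0033, 0.024], [10, 0, 0]],
  [[0, 0.0033, 0.024], [10, 0, 0]],
  [[0, 0.0033, 0.024], [10, 0, 0]],
])

```text
t: 9.22
position: [0.5588, -0.1139, 0.084]
orientation: [[0.997, 0.072, -0.001], [0.072, -0.997, -0.0], [-0.001, 0.0, -1.0]]
ft_force: [0.3, -3.9, -2.9]
opening: 0.0597
```

```bash
python3 - <<'E'
from h import *
o=r.get_obs();print(np.round(o["ft_force"],2),np.round(o["ft_torque"],3))
go(L(.0225,.036,0),YB)
S=r.capture("scene"); cv2.imwrite("pics/s4.png",cv2.resize(S["color"][140:280,90:270],None,fx=4,fy=4,interpolation=2)[:,:,::-1])
E
```

```text
[ 0.3  -3.86 -2.86] [-0.921 -0.165 -0.067]
shift [0.0003, 0.0023, 0.0035] turn [0.0, 0.1, 0.1]
```

View pics/s4.png

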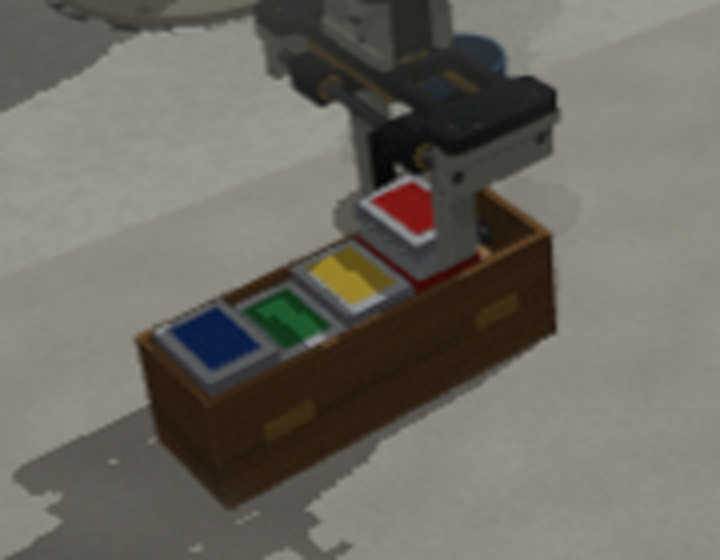

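The tin is straddling the rim area: upright, about 39 mm up at its underside, with the fingertips 8 mm above the rim. I'll release it and rise.

Emit:
jog_arm([
  [[0, 0.002, 0], [0, 0, 0]],
  [[0, 0.002, 0], [0, 0, 0]],
  [[0, 0.002, 0], [0, 0, 0]],
  [[0, 0.002, 0], [0, 0, 0]],
  [[0, 0.002, 0], [0, 0, 0]],
  [[0, 0.002, -0.02], [0, 0, 0]],
  [[0, 0.002, -0.05], [0, 0, 0]],
  [[0, 0.002, -0.06], [0, 0, 0]],
  [[0, 0.002, -0.06], [0, 0, 0]],
], grip=0.8)

```text
t: 10.02
position: [0.5607, -0.1164, 0.147]
orientation: [[0.997, 0.071, 0.004], [0.071, -0.997, -0.001], [0.004, 0.001, -1.0]]
ft_force: [0.3, -0.6, -0.2]
opening: 0.0838
```

Emit:
jog_arm([
  [[0, 0, 0], [0, 0, 0]],
  [[0, 0, 0], [0, 0, 0]],
  [[0, 0, 0], [0, 0, 0]],
  [[0, 0, 0], [0, 0, 0]],
  [[0, 0, 0], [0, 0, 0]],
  [[0, 0, 0], [0, 0, 0]],
  [[0, 0, 0], [0, 0, 0]],
  [[0, 0, 0], [0, 0, 0]],
], grip=-1, newtons=20)

```text
t: 10.68
position: [0.5592, -0.1163, 0.1443]
orientation: [[0.997, 0.072, -0.0], [0.072, -0.997, 0.0], [-0.0, -0.0, -1.0]]
ft_force: [0.1, 0.6, -0.7]
opening: 0.035
```

```bash
python3 - <<'E'
from h import *
o=r.get_obs();print(np.round(o["ft_force"],2),np.round(o["ft_torque"],3))
go(box(0,.043,.11),YB)
S=r.capture("scene"); cv2.imwrite("pics/s5.png",cv2.resize(S["color"][140:280,90:270],None,fx=4,fy=4,interpolation=2)[:,:,::-1])
E
```

```text
[ 0.12  0.57 -0.69] [-0.063 -0.139 -0.02 ]
shift [0.0001, 0.0003, 0.0343] turn [-0.0, 0.0, 0.0]
```

View pics/s5.png

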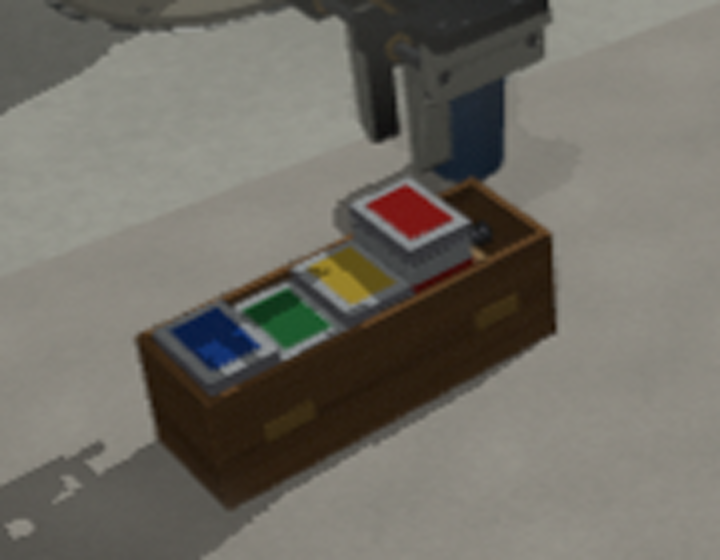

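The red tin stands upright in its place, pinched, with its lid about 25–30 mm high. The fingers were still closing. Next I'll press it down.

Emit:
jog_arm([
  [[0, 0, 0.01], [0, 0, 0]],
  [[0, 0, 0.02], [0, 0, 0]],
  [[0, 0, 0.03], [0, 0, 0]],
  [[0, 0, 0.033], [0, 0, 0]],
  [[0, 0, 0.036], [0, 0, 0]],
  [[0, 0, 0.039], [0, 0, 0]],
  [[0, 0, 0.042], [0, 0, 0]],
  [[0, 0, 0.045], [0, 0, 0]],
  [[0, 0, 0.048], [0, 0, 0]],
  [[0, 0, 0.051], [0, 0, 0]],
  [[0, 0, 0.054], [0, 0, 0]],
  [[0, 0, 0.057], [0, 0, 0]],
  [[0, 0, 0.06], [0, 0, 0]],
  [[0, 0, 0.062], [0, 0, 0]],
  [[0, 0, 0.064], [0, 0, 0]],
  [[0, 0, 0.066], [0, 0, 0]],
  [[0, 0, 0.066], [0, 0, 0]],
])

```text
t: 12.15
position: [0.5591, -0.1165, 0.0781]
orientation: [[0.997, 0.072, -0.001], [0.072, -0.997, -0.0], [-0.001, 0.0, -1.0]]
ft_force: [-0.4, -0.3, 0.2]
opening: 0.0004
```

Emit:
jog_arm([
  [[0, 0, 0.002], [0, 0, 0]],
  [[0, 0, 0.003], [0, 0, 0]],
  [[0, 0, 0.004], [0, 0, 0]],
  [[0, 0, 0.005], [0, 0, 0]],
  [[0, 0, 0.005], [0, 0, 0]],
  [[0, 0, 0.005], [0, 0, 0]],
])

```text
t: 12.65
position: [0.5591, -0.1165, 0.0734]
orientation: [[0.997, 0.071, -0.0], [0.071, -0.997, -0.0], [-0.0, 0.0, -1.0]]
ft_force: [-0.0, -0.3, 1.3]
opening: 0.0005
```

Emit:
jog_arm([
  [[0, 0, 0.001], [0, 0, 0]],
  [[0, 0, 0.002], [0, 0, 0]],
  [[0, 0, 0.002], [0, 0, 0]],
  [[0, 0, 0.002], [0, 0, 0]],
])

```text
t: 12.98
position: [0.5591, -0.1165, 0.0723]
orientation: [[0.997, 0.072, 0.0], [0.072, -0.997, -0.001], [-0.0, 0.001, -1.0]]
ft_force: [-3.5, 0.5, 12.6]
opening: 0.0003
```

Red is seated: contact at 72.3 mm with the force rising. Next I'll feel yellow.

Emit:
jog_arm([
  [[0, 0, -0.015], [0, 0, 0]],
  [[0, 0, -0.025], [0, 0, 0]],
  [[0, 0.02, -0.025], [0, 0, 0]],
  [[0, 0.043, -0.025], [0, 0, 0]],
  [[0, 0.043, -0.025], [0, 0, 0]],
  [[0, 0.043, -0.02], [0, 0, 0]],
  [[0, 0.043, -0.016], [0, 0, 0]],
  [[0, 0.043, -0.013], [0, 0, 0]],
  [[0, 0.043, -0.011], [0, 0, 0]],
  [[0, 0.043, -0.009], [0, 0, 0]],
  [[0, 0.043, -0.007], [0, 0, 0]],
  [[0, 0.043, -0.007], [0, 0, 0]],
])

```text
t: 13.98
position: [0.5623, -0.1585, 0.0782]
orientation: [[0.997, 0.072, -0.0], [0.072, -0.997, 0.0], [-0.0, -0.0, -1.0]]
ft_force: [1.2, 0.7, 0.1]
opening: 0.0003
```

Emit:
jog_arm([
  [[0, 0, 0.002], [0, 0, 0]],
  [[0, 0, 0.003], [0, 0, 0]],
  [[0, 0, 0.004], [0, 0, 0]],
  [[0, 0, 0.005], [0, 0, 0]],
  [[0, 0, 0.006], [0, 0, 0]],
  [[0, 0, 0.0065], [0, 0, 0]],
  [[0, 0, 0.0065], [0, 0, 0]],
  [[0, 0, 0.0065], [0, 0, 0]],
])

```text
t: 14.65
position: [0.5625, -0.1589, 0.0724]
orientation: [[0.997, 0.072, 0.0], [0.072, -0.997, 0.0], [0.0, -0.0, -1.0]]
ft_force: [-1.5, 3.2, 8.4]
opening: 0.0006
```

Emit:
jog_arm([
  [[0, 0, 0.0005], [0, 0, 0]],
  [[0, 0, 0.0005], [0, 0, 0]],
  [[0, 0, -0.015], [0, 0, 0]],
  [[0, 0, -0.022], [0, 0, 0]],
  [[0, 0.02, -0.022], [0, 0, 0]],
  [[0, 0.043, -0.022], [0, 0, 0]],
  [[0, 0.043, -0.022], [0, 0, 0]],
  [[0, 0.043, -0.018], [0, 0, 0]],
  [[0, 0.043, -0.014], [0, 0, 0]],
  [[0, 0.043, -0.011], [0, 0, 0]],
  [[0, 0.043, -0.008], [0, 0, 0]],
  [[0, 0.043, -0.006], [0, 0, 0]],
  [[0, 0.043, -0.004], [0, 0, 0]],
  [[0, 0.043, -0.003], [0, 0, 0]],
  [[0, 0.043, -0.002], [0, 0, 0]],
  [[0, 0.043, -0.001], [0, 0, 0]],
  [[0, 0.043, 0], [0, 0, 0]],
  [[0, 0.043, 0], [0, 0, 0]],
  [[0, 0.043, 0], [0, 0, 0]],
])

```text
t: 16.23
position: [0.5655, -0.2021, 0.0724]
orientation: [[0.997, 0.072, 0.0], [0.072, -0.997, -0.0], [0.0, 0.0, -1.0]]
ft_force: [-0.9, 1.0, 4.6]
opening: 0.0003
```

Emit:
jog_arm([
  [[0, 0, 0.0005], [0, 0, 0]],
  [[0, 0, 0.0005], [0, 0, 0]],
  [[0, 0, -0.015], [0, 0, 0]],
  [[0, 0, -0.022], [0, 0, 0]],
  [[0, 0.02, -0.022], [0, 0, 0]],
  [[0, 0.043, -0.022], [0, 0, 0]],
  [[0, 0.043, -0.022], [0, 0, 0]],
  [[0, 0.043, -0.018], [0, 0, 0]],
  [[0, 0.043, -0.014], [0, 0, 0]],
  [[0, 0.043, -0.011], [0, 0, 0]],
  [[0, 0.043, -0.008], [0, 0, 0]],
  [[0, 0.043, -0.006], [0, 0, 0]],
  [[0, 0.043, -0.004], [0, 0, 0]],
  [[0, 0.043, -0.003], [0, 0, 0]],
  [[0, 0.043, -0.002], [0, 0, 0]],
  [[0, 0.043, -0.001], [0, 0, 0]],
  [[0, 0.043, 0], [0, 0, 0]],
  [[0, 0.043, 0], [0, 0, 0]],
  [[0, 0.043, 0], [0, 0, 0]],
])

```text
t: 17.82
position: [0.5687, -0.2447, 0.0724]
orientation: [[0.997, 0.072, 0.0], [0.072, -0.997, 0.0], [0.0, -0.0, -1.0]]
ft_force: [-1.9, 3.7, 7.0]
opening: 0.0005
```

Emit:
jog_arm([
  [[0, 0, 0.0005], [0, 0, 0]],
  [[0, 0, 0.0005], [0, 0, 0]],
  [[0, 0, -0.02], [0, 0, 0]],
  [[0, 0, -0.06], [0, 0, 0]],
  [[0, 0.02, -0.1], [0, 0, 0]],
  [[0, 0.05, -0.13], [0, 0, 0]],
  [[0, 0.09, -0.14], [0, 0, 0]],
  [[0, 0.13, -0.14], [0, 0, 0]],
  [[0, 0.17, -0.14], [0, 0, 0]],
  [[0, 0.2, -0.14], [0, 0, 0]],
  [[0, 0.2, -0.14], [0, 0, 0]],
  [[0, 0.2, -0.14], [0, 0, 0]],
])

```text
t: 18.82
position: [0.5817, -0.4473, 0.2109]
orientation: [[0.998, 0.067, -0.001], [0.067, -0.998, -0.0], [-0.001, 0.0, -1.0]]
ft_force: [0.2, 1.0, 0.3]
opening: 0.0008
```

```bash
python3 - <<'E'
from h import *
T=r.capture("top");S=r.capture("scene")
for n,b in dict(red=((305,190,345,225),(180,180,230,225)),yellow=((335,190,405,225),(125,190,215,245)),green=((335,190,405,225),(125,190,215,245)),blue=((375,190,405,225),(125,205,165,245))).items():
    try: p,e=tri((T,S),(blob(T["color"],H[n],b[0])[0],blob(S["color"],H[n],b[1])[0])); print(n,p.round(4),e.round(4))
    except Exception as x: print(n,x)
v=np.zeros((590,720,3),np.uint8); v[:420]=cv2.resize(S["color"][165:270,110:290],None,fx=4,fy=4,interpolation=2); v[430:590,:600]=cv2.resize(T["color"][180:233,210:410],(600,160),interpolation=2)
cv2.imwrite("pics/s6.png",v[:,:,::-1])
E
```

```text
red [ 0.5608 -0.1183  0.0741] 0.0006
yellow [ 0.5636 -0.1602  0.0741] 0.0005
green [ 0.5668 -0.203   0.074 ] 0.0004
blue [ 0.5698 -0.2458  0.0739] 0.0004
```

View pics/s6.png

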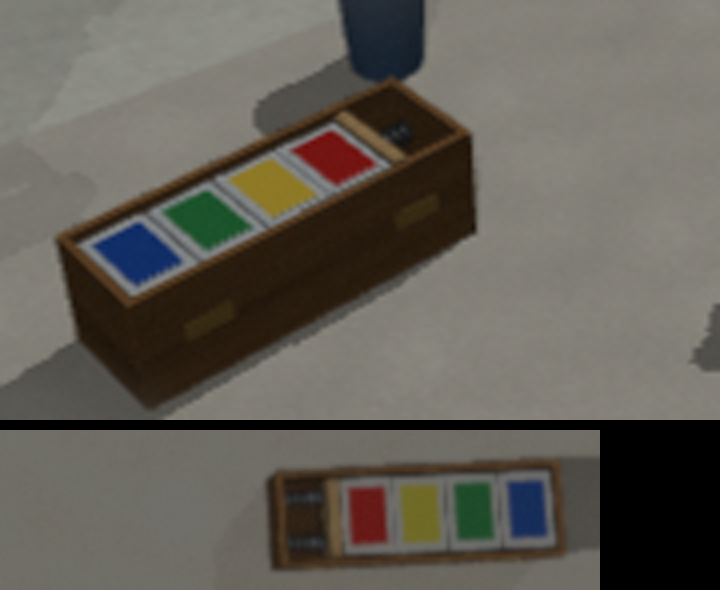

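All four lids lie level inside the rim (triangulated 73.9–74.1 mm, the same value to 0.2 mm), with the plate against the red tin. I'm handing in.

```bash
python3 -c "
from rig import r
print(r.get_obs()['t']); print(r.sign_off())"
```

```text
18.9167
the job is handed in; nothing more can be done
None
```

The red tin is upright in the last place of the colour box, fully down, and no lid stands above the rim. I handed the job in at about 19 s.

- **Red tin:** It went in tilted 30° with its bottom edge leading, pushed the plate back, was turned upright and released. I then pressed it down to a lid height of 72.3 mm. The last press read 12.6 N, slightly over the 10 N suggested.
- **Other lids:** I then felt along yellow, green and blue in that order. Each stopped at 72.4 mm under 5–8 N, which is the fully-down height. Yellow and blue had ridden up by about 10 mm.
- **Final pictures:** All four lids are level inside the rim, with the plate resting against the red tin. Measured from the cameras they read 73.9–74.1 mm, about 2 mm above the fingertip readings and within the stated calibration error.
- **Bystanders:** The arm's path kept clear of the ink bottle, dish and brush pot. I did not re-measure their positions afterwards.

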